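# Test the emergency stop of the operating table's control box

### The arm

A 6-joint arm with a two-finger parallel gripper is mounted at the origin on a cart in front of the work surface, level with it; the furniture and walls round the work are solid. World frame = base frame: x ahead of the robot, y to its left, z up, the work surface at z = 0. Lengths are in m, angles in rad, forces in N, time in s.
With the tool pointing down it reaches from about 0.2 to 0.875 m from the base axis. Payload 3.4 kg.
Tool frame: the origin (TCP) lies at the very end of the fingers, on their centre line; the grasp point (between the pads) lies 19 mm behind it; z points along the fingers, y is the line along which they close (so a half turn about z gives the same grasp; the last joint's range is limited). The gripper opens to 94 mm and grips with 3 to 60 N. Pads are 16 mm wide; open, the fingers measure 119 mm over their backs; the gripper's body (75 mm by 177 mm) begins 78 mm behind the grasp point.
Start: joints at [1.206, 0.276, 1.505, -0, 1.361, -0.121], TCP at [0.139, 0.558, 0.205] pointing down, gripper open.
Joint ranges: [-2.89, 2.89], [-0.75, 2.08], [0.22, 2.7], [-1.18, 4.32], [0.11, 2.71], [-2.7, 2.7]. Speed limits (rad/s): [2.57, 2.57, 3.14, 3.14, 3.14, 3.14].

### API

Orientations are given as a rotation vector (axis times angle).
In Python, from plant import telemetry, capture, close_job gives the robot as it stands.
- The arm moves only by the tool carry_out, never from a script. Its argument "increments" is a list of rows, each a list of 5 numbers: the closure in counts, from 0 (fully open) to 255 (shut), then the shift along the tool's x, y, z in m, then the turn about the tool's z in degrees. A call has 1 to 12 rows; each row is the pose to reach, as a shift and turn from the pose commanded when the call began, along the tool's axes at that moment; what a row does not reach only later rows make up. A row lasts 1/12 s, in which the tool goes at most 41.7 mm and 7.16 degrees, less where a joint would pass 70% of its speed; a pose out of reach is approached as far as the arm can. A call with a gripper value outside its range is refused whole. The fingers move at their own pace and stop on an object; "grip_force" is the grip in N (left out, the last holds). Time passes only in rows, so rows that repeat a pose let the fingers close. It gives the time, the measured TCP pose, the force, the opening and the grip force at its end, in the units of the state.
- telemetry.read_state(): the state, without advancing time (a new reading comes with each control period).
- capture(name): name is "scene" or "side" or "wrist"; returns a dict with "img" (384x512x3 uint8, red, green, blue), "K" (3x3 intrinsics, pixels), "k1" (the pictures are not rectified: a ray, as slopes to the right and down, at radius r is drawn at 1 + k1 r^2 times it, then the intrinsics apply), "view" (4x4, takes a point from world to camera coordinates); the wrist camera has in their place "mount" (4x4, takes a point from camera to tool coordinates, whose origin is the TCP and whose axes are the flange's). Camera axes: x right, y down, z forward; pixel columns grow to the right and rows downward; lengths in m; the calibration is good to about 2 mm. A picture is of the moment at which its call begins: read the wrist's pose just before it. There is no depth.
- close_job(): hands the job in; it is judged then, once.
The state is a dict: "time_s": time; "joint_positions": joint angles; "dq": joint speeds; "joint_efforts": joint torques, N m; "tcp_pos": TCP position; "tcp_rot": TCP orientation; "contact_force": force on the tool from outside, world axes, zero at the start; "ft_torque": the same for the moment, N m; "grip_width": opening from 0.0 (shut) to 1.0 (fully open); "grasp_force": force on a finger pad.
Only numpy, scipy, OpenCV 4.12 (cv2) and the standard library are available. Lean on these libraries where they do the work, as an engineer would, in place of code of your own. Each camera call takes 0.05 s, during which the arm holds its last target. There are 200 camera calls.

### The job

Test the emergency stop on the white control box: with the fingertips, press the red mushroom button in until it latches and take your hand off it for a moment so that it is seen to stay down, then push one of its wings round clockwise (seen from above) until the button springs back up, and leave it free. Work gently, without lifting or shoving the box, and leave the green start button and the things standing round the box alone.

Things in the scene. Friction and masses are not known exactly. Their poses are not given: they have to be found in the camera images.
- control_box: White control box standing loose on four rubber feet, 92 (x) x 180 (y) x 55 mm high, about 2 kg; origin at the centre of its underside, z up. On its lid (55 mm up) stand the red mushroom button on a yellow disc (its axis at x=0, y=+40 mm) and the small green start button (x=0, y=-58 mm). A short black cable gland sticks out of its -x side.
- stop_press (a joint): How far the red mushroom button is pressed in, m: 0 is out, 0.010 is the bottom stop. Pressing it past about 8 mm takes up to 6 N against a spring; it then latches, and when let go stays at about 0.008. Turning it clockwise past about 0.55 rad while latched releases it, and the spring drives it back up to 0.
- stop_twist (a joint): Angle of the mushroom button about its upright axis, rad: 0 at rest, growing clockwise seen from above, stop at 0.9. A weak spring (about 0.006 N m at 0, 0.024 at 0.9) turns it back to 0 when let go. It latches only near 0.
- stop_top (a point): Centre of the top of the red mushroom button, on its axis; it goes down with the button (95 mm above the table when out, about 87 mm latched). The cap is a slightly domed disc of 40 mm diameter, 21 mm thick, with two opposite wings (see wing_a, wing_b). A black bezel (42 mm diameter) stands 6 mm over the box lid under it.
- wing_a (a point): Centre of the outer part of one wing of the mushroom button, 34 mm from its axis, at half the wing's height. Each wing is a red bar 12 mm wide and 16 mm tall with upright sides, reaching radially out to 38 mm from the axis. The wing's underside is 19 mm above the box lid when the button is out and 11 mm when latched. With twist 0 this wing points along the box's +y.
- wing_b (a point): The same on the opposite wing, which points along the box's -y with twist 0.
- start_top (a point): Centre of the top of the green start button, 22 mm in diameter, 11 mm above the box lid; not to be pressed.
- start_button (a joint): How far the green start button is pressed, m: 0 is out, 0.004 fully in.
- vial_red: Small glass vial with a red cap, 18 mm in diameter, 38 mm tall, standing behind the box; origin at the centre of its underside. Bystander.
- tape: Roll of beige tape lying flat, 54 mm across, 12 mm high, behind the box; origin at the centre of its underside. Bystander.
- vial_blue: Small glass vial with a blue cap, 23 mm in diameter, 46 mm tall, standing beside the box near the mushroom; origin at the centre of its underside. Bystander.
Things that resemble listed ones, but are neither listed nor needed, are in the scene too. Several things look just like the control_box: the one meant starts farthest to the robot's right.

How it is judged:
By the outcome, as a careful person would: the job done as asked, in the order asked, and still so for the second after the job is handed in, with the robot touching nothing.
It also fails if it takes over 45 s, if anything falls off the work surface, if the arm or the gripper's body presses on something with over 40 N, if the wrist force passes 120 N, or if a joint passes its speed limit or range.

## Working session

There is one attempt and no reset: what is moved stays moved. The work goes in short steps, Python scripts to look and compute and a tool call to move; the robot and the scene stay as the last step left them, time stands still between calls to the robot, and variables do not carry over. Pictures are saved under pics/ and viewed, at most 10 in all, crops included, and the job is handed in when it is done.

Besides the shell and the picture viewer there is one more tool, called after ">>>" in YAML: its name, and indented under it one key for each argument. carry_out: Moves the arm, as the interface text tells. Its arguments: {"type":"object","properties":{"increments":{"type":"array"},"grip_force":{"type":"number"}},"required":["increments"]}

```bash
mkdir -p pics; cat > h.py <<'E'
import numpy as np, cv2
from plant import telemetry, capture, close_job
from scipy.spatial.transform import Rotation as R
def view(c, st=None):
    if "view" in c: return np.array(c["view"])
    T=np.eye(4); T[:3,:3]=R.from_rotvec(st["tcp_rot"]).as_matrix(); T[:3,3]=st["tcp_pos"]
    return np.linalg.inv(T@np.array(c["mount"]))
def ray(c,V,u,v):
    K=np.array(c["K"]); d=np.array([(u-K[0,2])/K[0,0],(v-K[1,2])/K[1,1]]); s=d.copy()
    for _ in range(20): s=d/(1+c["k1"]*(s@s))
    Rm=V[:3,:3]; return -Rm.T@V[:3,3], Rm.T@np.array([s[0],s[1],1])
def onz(c,V,u,v,z):
    o,d=ray(c,V,u,v); return o+d*(z-o[2])/d[2]
def proj(c,V,p):
    q=V[:3,:3]@np.array(p)+V[:3,3]; s=q[:2]/q[2]; s=s*(1+c["k1"]*(s@s)); K=np.array(c["K"])
    return K[0,0]*s[0]+K[0,2],K[1,1]*s[1]+K[1,2]
def save(img,n): cv2.imwrite("pics/"+n,cv2.cvtColor(img,cv2.COLOR_RGB2BGR))
def redmask(img):
    h=cv2.cvtColor(img,cv2.COLOR_RGB2HSV); return (((h[...,0]<8)|(h[...,0]>172))&(h[...,1]>130)&(h[...,2]>60)).astype(np.uint8)
E
python3 - <<'E'
from h import *
a=capture("scene");b=capture("side")
save(a["img"],"a.png");save(b["img"],"b.png")
print(np.linalg.inv(a["view"])[:3,3],np.linalg.inv(b["view"])[:3,3])
st=telemetry.read_state();print(st)
for n,c in(("scene",a),("side",b)):
    V=view(c); k,l,s,ce=cv2.connectedComponentsWithStats(redmask(c["img"]))
    for i in range(1,k):
        if s[i,4]>25: print(n,s[i],ce[i].round(1),onz(c,V,*ce[i],.087).round(3))
E
```

```text
[-0.02025456  0.47721161  0.55055351] [ 0.24595617 -0.72161709  0.41156632]
{'time_s': 0.1, 'joint_positions': array([ 1.20600024e+00,  2.76529354e-01,  1.50597150e+00,  1.34765562e-05,
        1.36070371e+00, -1.20978060e-01]), 'dq': array([-1.22460955e-04, -1.57628889e-03, -2.04389343e-03, -1.35317544e-04,
        3.55246116e-04, -5.58855908e-05]), 'joint_efforts': array([ 1.67365248e-03, -4.05456698e+01, -2.37780744e+01,  7.04322453e-02,
        2.97701068e-02, -4.29511999e-05]), 'tcp_pos': array([0.13862061, 0.55753085, 0.20470657]), 'tcp_rot': array([-3.81996092e-01, -3.11787770e+00,  2.45237022e-03]), 'contact_force': array([ 0.50597455, -0.4617589 , -0.13916695]), 'ft_torque': array([-0.00148367,  0.02092087, -0.00578932]), 'grasp_force': 0.0, 'grip_width': 0.9954881988347885}
scene [256   3  17  47 667] [263.3  26.6] [ 2.128 -1.367  0.087]
scene [281  68  12  10  95] [286.5  72.8] [ 1.267 -0.751  0.087]
scene [288 191  29  18 301] [301.8 199.5] [ 0.528 -0.103  0.087]
scene [179 196  20  25 270] [188.4 207.8] [0.644 0.093 0.087]
side [ 424    0   32   60 1425] [438.3  28.2] [4.139 2.785 0.087]
side [430  98  26  18 325] [442.6 106.7] [1.404 0.263 0.087]
side [236 159  35  13 310] [252.9 165.4] [0.646 0.079 0.087]
side [231 202  24  25 407] [243.1 213.5] [ 0.528 -0.118  0.087]
side [281 224   7   6  33] [283.7 226.3] [ 0.563 -0.189  0.087]
```

View pics/a.png

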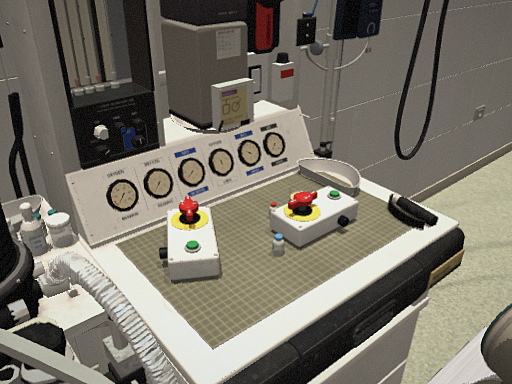

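View pics/b.png

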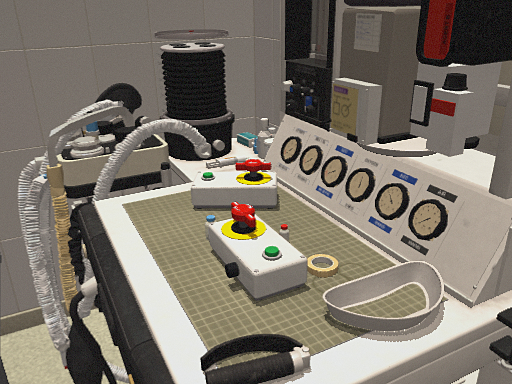

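Two mushroom boxes are candidates: scene (302,200) / side (243,213), at y≈-0.11, and scene (188,208) / side (253,165), at y≈+0.09. The first is farther to the robot's right (-y), so I choose it. The tape, red vial and blue vial stand around it, which fits. I'll check it with a crop and locate the green button.

```bash
python3 - <<'E'
from h import *
for n in("scene","side"):
    c=capture(n);V=view(c);h=cv2.cvtColor(c["img"],cv2.COLOR_RGB2HSV)
    for nm,lo,hi,z in(("green",(50,120,60),(80,255,255),.064),("yellow",(24,150,120),(34,255,255),.056),("blue",(95,110,90),(115,255,255),.043),("dark",(0,0,0),(180,80,45),.03)):
        k,l,s,ce=cv2.connectedComponentsWithStats(cv2.inRange(h,lo,hi))
        for i in range(1,k):
            p=onz(c,V,*ce[i],z)
            if s[i,4]>20 and .3<p[0]<.75 and -.35<p[1]<.0: print(n,nm,s[i],ce[i].round(1),p.round(3))
    if n=="side": save(cv2.resize(c["img"][180:310,180:360],None,fx=4,fy=4,interpolation=cv2.INTER_CUBIC),"c.png")
E
```

```text
scene green [330 191   9   6  38] [334.  193.1] [ 0.53  -0.206  0.064]
scene yellow [284 206   7   9  28] [286.5 210.1] [ 0.553 -0.086  0.056]
scene yellow [290 206  30  15 126] [307.7 215.1] [ 0.512 -0.107  0.056]
scene blue [275 234   8   6  34] [278.4 236.3] [ 0.507 -0.023  0.043]
scene dark [389 196   4  11  23] [390.5 201.4] [ 0.463 -0.326  0.03 ]
scene dark [396 197  42  32 338] [415.8 214.7] [ 0.394 -0.322  0.03 ]
scene dark [296 206  12   8  52] [301.6 209.9] [ 0.563 -0.142  0.03 ]
scene dark [389 206  20  17  86] [398.5 213.8] [ 0.42  -0.295  0.03 ]
scene dark [338 216  13  11  62] [343. 220.] [ 0.479 -0.182  0.03 ]
scene dark [375 266  27  17  60] [389.4 273.9] [ 0.31  -0.111  0.03 ]
side green [265 246  14  11 118] [271.3 251. ] [ 0.529 -0.21   0.064]
side yellow [221 220  30  19 231] [232.1 231.4] [ 0.51  -0.112  0.056]
side yellow [250 220  16  18 134] [258.7 228.7] [ 0.553 -0.125  0.056]
side blue [207 215   8   7  40] [210.  217.7] [ 0.506 -0.023  0.043]
side dark [233 222  21  11  88] [241.2 227.9] [ 0.549 -0.064  0.03 ]
side dark [225 262  14  15 118] [232.2 268.6] [ 0.479 -0.177  0.03 ]
side dark [201 335 101  36 951] [249.5 347.3] [ 0.427 -0.341  0.03 ]
```

View pics/c.png

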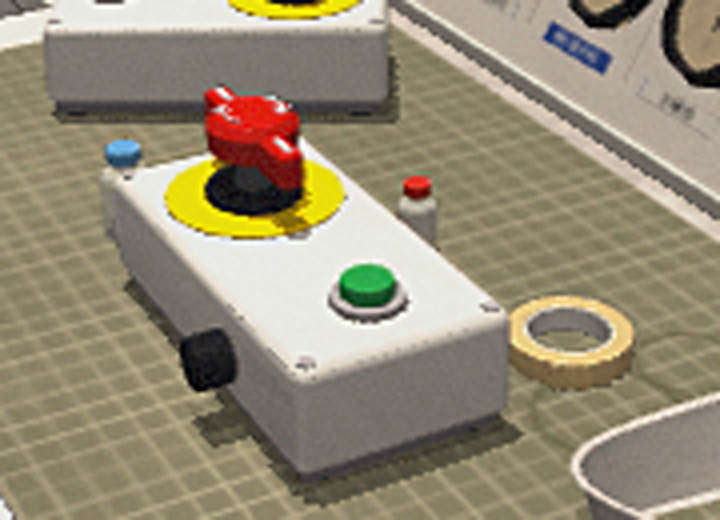

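The crop shows the right box: red mushroom near crop (252,130), green start at (368,285), black gland at (208,360) on the -x side, and blue vial, red vial and tape around it. Green is at (0.530,-0.208) and the mushroom at about (0.528,-0.11), so the yaw is near 0. Next I move over it with the fingers closing.

>>> carry_out:
  increments:
    - [40,-0.013,-0.014,-0.02,3]
    - [90,-0.036,-0.039,-0.035,9]
    - [140,-0.061,-0.067,-0.045,15]
    - [200,-0.087,-0.095,-0.045,21]
    - [255,-0.113,-0.123,-0.045,27]
    - [255,-0.138,-0.151,-0.045,34]
    - [255,-0.164,-0.179,-0.045,41]
    - [255,-0.189,-0.207,-0.045,48]
    - [255,-0.215,-0.235,-0.045,55]
    - [255,-0.24,-0.263,-0.045,62]
    - [255,-0.266,-0.291,-0.045,69]
    - [255,-0.291,-0.319,-0.045,76]
  grip_force: 10

```text
time_s: 1.2
tcp_pos: [0.3446, 0.1765, 0.2506]
tcp_rot: [2.227, 2.215, 0.001]
contact_force: [0.4, 0.3, -0.4]
grip_width: 0.185
grasp_force: 0.0
```

```bash
python3 - <<'E'
from h import *
s=telemetry.read_state();M=R.from_rotvec(s["tcp_rot"]).as_matrix()
print(s["time_s"],s["tcp_pos"],s["joint_positions"].round(2),s["grip_width"]);print(M.round(3))
print(M.T@(np.array([.49,-.11,.25])-s["tcp_pos"]));print(np.array(capture("wrist")["mount"]).round(3))
E
```

```text
1.2 [0.34456993 0.17647198 0.25060298] [ 0.29 -0.04  1.77  0.    1.41  0.3 ] 0.18492446621062258
[[ 0.005  1.     0.001]
 [ 1.    -0.005  0.   ]
 [ 0.     0.001 -1.   ]]
[-0.2857009   0.14693898  0.00063066]
[[-0.001 -0.97  -0.243  0.069]
 [ 1.    -0.001 -0.     0.001]
 [ 0.    -0.243  0.97  -0.18 ]
 [ 0.     0.     0.     1.   ]]
```

>>> carry_out:
  increments:
    - [255,-0.03,0.016,0,0]
    - [255,-0.065,0.036,0,0]
    - [255,-0.1,0.056,0,0]
    - [255,-0.136,0.075,0,0]
    - [255,-0.172,0.095,0,0]
    - [255,-0.208,0.115,0,0]
    - [255,-0.244,0.135,0,0]
    - [255,-0.275,0.153,0,0]
    - [255,-0.3,0.168,0,0]
    - [255,-0.318,0.177,0,0]
    - [255,-0.326,0.18,0,0]
    - [255,-0.326,0.18,0,0]

```text
time_s: 2.25
tcp_pos: [0.5248, -0.1489, 0.2497]
tcp_rot: [-2.222, -2.22, 0.001]
contact_force: [-0.4, 0.9, -0.0]
grip_width: 0.003
grasp_force: 0.0
```

```bash
cat > w.py <<'E'
from h import *
import sys
s=telemetry.read_state();c=capture("wrist");V=view(c,s)
save(c["img"],sys.argv[1])
print(s["time_s"],s["tcp_pos"],s["contact_force"],s["joint_positions"].round(2))
h=cv2.cvtColor(c["img"],cv2.COLOR_RGB2HSV)
for nm,m,z in(("red",redmask(c["img"]),float(sys.argv[2])),("green",cv2.inRange(h,(50,120,60),(80,255,255)),.066),("yellow",cv2.inRange(h,(24,150,120),(34,255,255)),.056),("blue",cv2.inRange(h,(95,110,90),(115,255,255)),.046)):
    k,l,st,ce=cv2.connectedComponentsWithStats(m)
    for i in range(1,k):
        if st[i,4]>150:
            mm=(l==i).astype(np.uint8); hull=cv2.convexHull(np.vstack([x for x in cv2.findContours(mm,0,2)[0]]))[:,0]
            P=np.array([onz(c,V,*p,z)[:2] for p in hull]); r=cv2.minAreaRect((P*1000).astype(np.float32))
            print(nm,st[i],"cent",onz(c,V,*ce[i],z).round(4),"bbox mm",np.round(r[0],1),np.round(r[1],1),round(r[2],1), "circ", np.round(cv2.minEnclosingCircle((P*1000).astype(np.float32))[0],1))
E
python3 w.py d.png .085
```

```text
2.25 [ 0.52475734 -0.1489363   0.24968765] [-0.42181282  0.93963874 -0.0360563 ] [-0.4   0.21  1.49 -0.    1.45 -0.4 ]
red [245 114  32  65 856] cent [ 0.5307 -0.108   0.085 ] bbox mm [ 531.  -109.1] [36.9 69. ] 24.0 circ [ 531.  -109.2]
```

View pics/d.png

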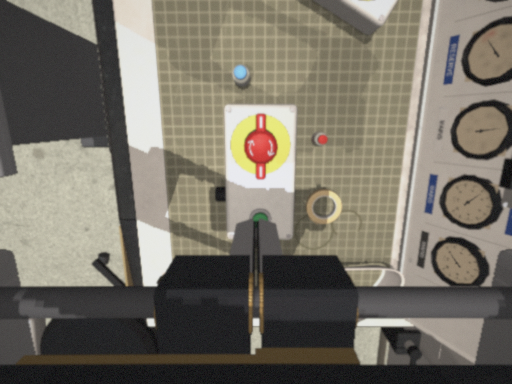

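The wrist view shows the mushroom centre at (261,146) with its wings upright in the picture at (261,120) and (261,172), the box edges at columns 226 and 295, the blue vial at (240,74) and the red vial at (321,139). The mushroom is at (0.5305,-0.109) and the box yaw is about 0. Now I press.

>>> carry_out:
  increments:
    - [255,0.015,0.002,0.01,0]
    - [255,0.035,0.005,0.035,0]
    - [255,0.04,0.0055,0.07,0]
    - [255,0.04,0.0055,0.1,0]
    - [255,0.04,0.0055,0.125,0]
    - [255,0.04,0.0055,0.14,0]
    - [255,0.04,0.0055,0.148,0]
    - [255,0.04,0.0055,0.152,0]
    - [255,0.04,0.0055,0.155,0]
    - [255,0.04,0.0055,0.158,0]
    - [255,0.04,0.0055,0.16,0]
    - [255,0.04,0.0055,0.16,0]

```text
time_s: 3.3
tcp_pos: [0.5303, -0.1072, 0.0916]
tcp_rot: [2.221, 2.221, 0.002]
contact_force: [-0.9, 1.4, 2.4]
grip_width: 0.005
grasp_force: 1.5
```

>>> carry_out:
  increments:
    - [255,0,0,0.002,0]
    - [255,0,0,0.004,0]
    - [255,0,0,0.006,0]
    - [255,0,0,0.007,0]
    - [255,0,0,0.007,0]

```text
time_s: 3.72
tcp_pos: [0.5305, -0.1074, 0.0851]
tcp_rot: [2.22, 2.221, 0.002]
contact_force: [-2.7, 2.9, 11.5]
grip_width: 0.003
grasp_force: 5.6
```

>>> carry_out:
  increments:
    - [255,0,0,-0.008,0]
    - [255,0,0,-0.03,0]
    - [255,0,0,-0.06,0]
    - [255,-0.02,0,-0.09,0]
    - [255,-0.04,0,-0.12,0]
    - [255,-0.042,-0.005,-0.15,0]
    - [255,-0.042,-0.005,-0.164,0]
    - [255,-0.042,-0.005,-0.164,0]
    - [255,-0.042,-0.005,-0.164,0]

```text
time_s: 4.47
tcp_pos: [0.5252, -0.1503, 0.2477]
tcp_rot: [2.22, 2.22, 0.0]
contact_force: [-1.2, -0.2, -2.1]
grip_width: 0.007
grasp_force: 0.0
```

```bash
python3 w.py e.png .080; python3 - <<'E'
from h import *
c=capture("side"); k,l,s,ce=cv2.connectedComponentsWithStats(redmask(c["img"]))
for i in range(1,k):
    if s[i,4]>25: print(s[i],ce[i].round(1))
w=cv2.imread("pics/e.png")[80:240,180:340]; sd=cv2.cvtColor(c["img"][180:280,190:290],cv2.COLOR_RGB2BGR)
cv2.imwrite("pics/f.png",np.hstack([cv2.resize(w,(400,400),interpolation=2),cv2.resize(sd,(400,400),interpolation=2)]))
E
```

```text
4.4667 [ 0.52521022 -0.15032352  0.24766141] [-1.17075495 -0.22380509 -2.14215559] [-0.41  0.21  1.49 -0.    1.44 -0.41]
red [244 113  32  63 827] cent [ 0.5306 -0.1078  0.08  ] bbox mm [ 530.8 -108.9] [36.3 69. ] 23.4 circ [ 530.8 -108.7]
[ 424    0   32   60 1429] [438.3  28.2]
[430  98  26  18 326] [442.7 106.7]
[235 159  36  13 311] [252.8 165.4]
[231 206  25  26 395] [243.3 217.9]
[281 224   7   6  33] [283.8 226.3]
```

View pics/f.png

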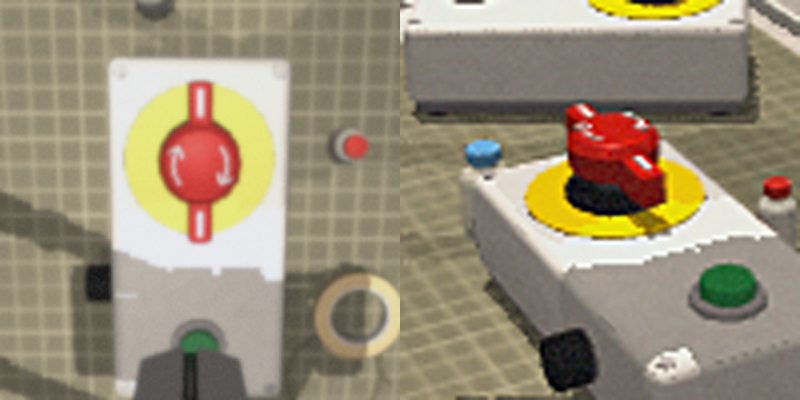

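The button is latched: in the side view the red cap dropped from row 213.5 to 217.9 (about 8 mm), and the box hasn't moved. Twist is 0 (wings at crop (200,100) and (200,222)). Next I set the fingers beside wing_a on its -x side.

>>> carry_out:
  increments:
    - [255,0.02,-0.008,0.0,0]
    - [255,0.05,-0.018,0.02,0]
    - [255,0.072,-0.022,0.05,0]
    - [255,0.074,-0.022,0.085,0]
    - [255,0.074,-0.022,0.115,0]
    - [255,0.074,-0.022,0.14,0]
    - [255,0.074,-0.022,0.158,0]
    - [255,0.074,-0.022,0.17,0]
    - [255,0.074,-0.022,0.176,0]
    - [255,0.074,-0.022,0.176,0]
    - [255,0.074,-0.022,0.176,0]

```text
time_s: 5.48
tcp_pos: [0.5025, -0.0755, 0.0709]
tcp_rot: [-2.22, -2.221, 0.001]
contact_force: [-0.5, 0.1, -0.5]
grip_width: 0.003
grasp_force: 0.0
```

```bash
python3 - <<'E'
from h import *
s=telemetry.read_state();print(s["tcp_pos"],s["contact_force"])
a=capture("side")["img"][170:270,190:290];b=capture("scene")["img"][160:240,260:340]
save(np.hstack([cv2.resize(a,(400,400),interpolation=2),cv2.resize(b,(400,400),interpolation=2)]),"g.png")
E
```

```text
[ 0.50247888 -0.07547526  0.0708627 ] [-0.53760881  0.0804737  -0.46440095]
```

View pics/g.png

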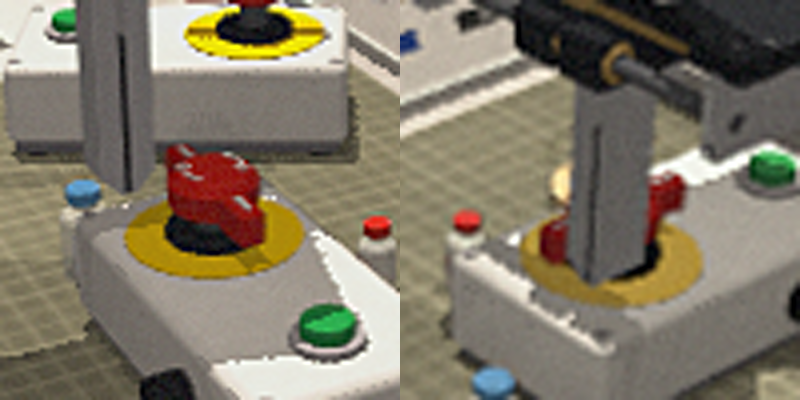

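The fingers are beside wing_a on its -x side, clear of it and the lid (side crop tip (125,185), scene crop tip (595,275)). I push along +x.

>>> carry_out:
  increments:
    - [255,0,0.003,0,0]
    - [255,0,0.006,0,0]
    - [255,0,0.009,0,0]
    - [255,0,0.012,0,0]
    - [255,0,0.015,0,0]
    - [255,0,0.018,0,0]
    - [255,0,0.021,0,0]
    - [255,0,0.023,0,0]
    - [255,0,0.025,0,0]
    - [255,0,0.026,0,0]
    - [255,0,0.026,0,0]

```text
time_s: 6.5
tcp_pos: [0.529, -0.0757, 0.0713]
tcp_rot: [-2.221, -2.222, -0.0]
contact_force: [-0.6, 0.4, -0.5]
grip_width: -0.001
grasp_force: 0.3
```

```bash
python3 - <<'E'
from h import *
s=telemetry.read_state();print(s["tcp_pos"],s["contact_force"])
c=capture("side");k,l,st,ce=cv2.connectedComponentsWithStats(redmask(c["img"]))
for i in range(1,k):
    if st[i,4]>25: print(st[i],ce[i].round(1))
a=c["img"][170:270,190:290];b=capture("scene")["img"][160:240,260:340]
save(np.hstack([cv2.resize(a,(400,400),interpolation=2),cv2.resize(b,(400,400),interpolation=2)]),"i.png")
E
```

```text
[ 0.52900956 -0.07568919  0.07132327] [-0.64793743  0.36250451 -0.48070498]
[ 424    0   32   60 1427] [438.3  28.1]
[430  98  26  18 326] [442.7 106.7]
[242 159  29  13 258] [255.4 165.5]
[231 201  24  28 378] [242.2 213.9]
[281 224   7   6  34] [283.8 226.4]
```

View pics/i.png

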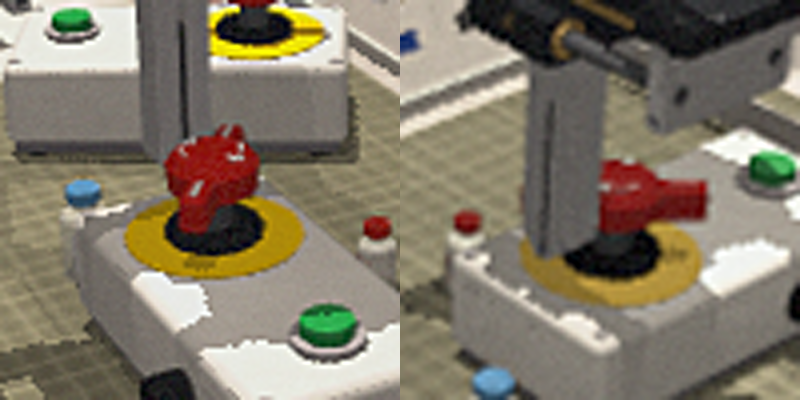

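The cap has sprung back up (row 213.9, its unpressed position) and is turned well clockwise. I back off along -x and then lift.

>>> carry_out:
  increments:
    - [255,0,-0.004,0,0]
    - [255,0,-0.01,0,0]
    - [255,0,-0.018,0,0]
    - [255,0,-0.026,0,0]
    - [255,0,-0.032,0,0]
    - [255,0,-0.034,-0.006,0]
    - [255,0,-0.034,-0.03,0]
    - [255,-0.02,-0.03,-0.065,0]
    - [255,-0.05,-0.02,-0.1,0]
    - [255,-0.074,-0.004,-0.14,0]
    - [255,-0.074,-0.004,-0.176,0]
    - [255,-0.074,-0.004,-0.176,0]

```text
time_s: 7.6
tcp_pos: [0.5293, -0.1531, 0.2552]
tcp_rot: [2.213, 2.21, 0.008]
contact_force: [0.2, 0.2, 0.4]
grip_width: 0.003
grasp_force: 0.0
```

```bash
python3 w.py j0.png .088; python3 - <<'E'
from h import *
c=capture("side"); k,l,s,ce=cv2.connectedComponentsWithStats(redmask(c["img"]))
for i in range(1,k):
    if s[i,4]>25: print(s[i],ce[i].round(1))
w=cv2.imread("pics/j0.png")[80:240,180:340]; sd=cv2.cvtColor(c["img"][180:280,190:290],cv2.COLOR_RGB2BGR)
cv2.imwrite("pics/j.png",np.hstack([cv2.resize(w,(400,400),interpolation=2),cv2.resize(sd,(400,400),interpolation=2)]))
E
```

```text
7.6 [ 0.52925394 -0.15308797  0.25521109] [0.24888339 0.16108199 0.44156295] [-0.41  0.21  1.48 -0.    1.44 -0.41]
red [239 110  32  64 841] cent [ 0.5308 -0.108   0.088 ] bbox mm [ 530.9 -108.8] [36.3 68.9] 23.3 circ [ 530.9 -109.3]
blue [495 203  12  25 160] cent [ 0.8776 -0.2204  0.046 ] bbox mm [ 878.1 -215.4] [35.6 14.6] 89.9 circ [ 877.8 -215.4]
[ 424    0   32   60 1425] [438.3  28.1]
[430  98  26  18 326] [442.7 106.7]
[235 159  36  13 311] [252.8 165.4]
[231 202  25  26 403] [243.  213.6]
[281 224   7   6  33] [283.7 226.3]
```

View pics/j.png

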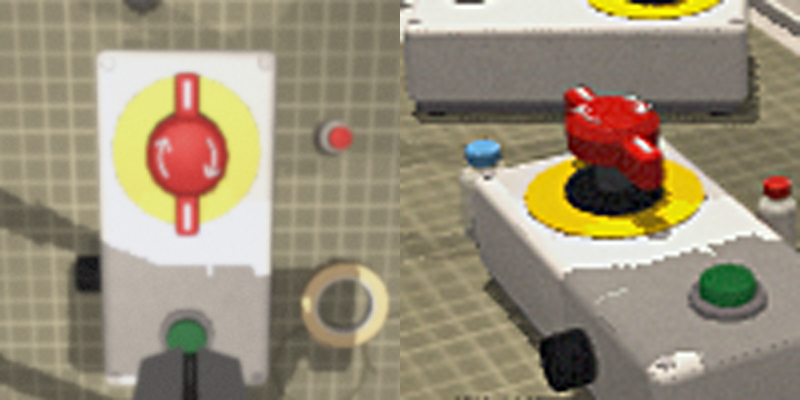

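The button is up (side row 213.6, as at the start), its wings are back at twist 0, and the box and bystanders haven't moved. I hand the job in.

```bash
python3 -c "from plant import close_job; print(close_job())"
```

```text
the job is handed in; nothing more can be done
None
```

The emergency stop was pressed until it latched, seen to stay down with the hand off, then released by turning one wing clockwise; the button is back up and free, the box and nearby things look unmoved, and the job is handed in at about 7.6 s (the interface returned no verdict).

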